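Set the joint of a relief tile with a spacer and hold it

TASK

Put the thin spacer (8 mm blade) upright, blade down, into the one gap beside the loose tile that is already wide enough for it, at about the middle of the border tile's edge and right down on the board, and let go of it. Then slide the loose tile back against the batten and sideways against the spacer, so that the spacer is squeezed square between the loose tile and the border tile, and finish while still holding the tile firmly pressed flush there: do not let go. Leave all other things where they are.

Things in the scene. Friction and masses are not known exactly. Their poses are not given: they have to be found in the camera images.
- board: plywood setting board, fixed, 160 (x) x 320 (y) x 12 mm thick; origin at the centre of its underside on the table; tiles lie on its top, 12 mm up. x points across it towards the batten, y along the batten, z up. A wooden batten 18 mm wide, standing 20 mm above the board's top, runs along its whole +x edge
- batten_face (a point): middle of the batten's face at the level of the board's top; axes as the board's. The face looks to -x: the tile's back edge belongs against it
- border_narrow: border tile already set (fixed) with its back edge against the batten, 100 (x) x 60 (y) x 12 mm thick, plain terracotta; origin at the centre of its underside, axes as the board's. It lies on one side of the loose tile, left or right
- border_wide: border tile already set (fixed), as the other but 80 mm wide in y; it lies on the other side of the loose tile. The two border tiles may be swapped. One of the gaps between loose tile and border tiles is about 16 mm, the other about 4 mm
- tile_center (a point): centre of the loose terracotta tile, 20 mm above its underside. Slab 100 x 100 x 12 mm with a moulded grip bar in the middle of its top: 50 mm long (tile's x), 24 mm wide (tile's y), 28 mm high (12 to 40 mm above the underside); about 0.3 kg. It lies flat on the board between the border tiles, some 8 to 20 mm short of the batten and up to about 1 degree askew
- spacer_center (a point): centre of the thin spacer, 28 mm above its underside; stands loose and upright on the table. Aluminium blade 60 mm long (its x) x 8 mm thick (its y), 22 mm high, and on it a wooden grip block 30 (x) x 18 (y) mm from 22 to 56 mm above the underside (grip centre 39 mm up); about 90 g. Half a turn about z makes no difference
- thick_spacer_center (a point): centre (28 mm up) of a second spacer of the same pattern but 22 mm thick in blade and grip, too thick for either gap; stands loose near the thin one, the two may be swapped; loose bystander, leave alone
- slip_jar: clear jar of pale slip, 88 mm across, 100 mm tall; loose bystander, leave alone (origin at its underside)
- pinch_bowl: small unglazed bowl, 80 mm across, 45 mm tall; loose bystander, leave alone (origin at its underside)
- trimmer: trimming tool with black handle, 190 mm long, lying down; loose bystander, leave alone
- rasp_block: grey block 110 x 45 x 30 mm; loose bystander, leave alone (origin at its underside)
- pawn_stamp: small dark wooden stamp, 32 mm across, 50 mm tall, standing; loose bystander, leave alone (origin at its underside)
Mind the look-alikes: they are no part of the job. Leave any blue or purple look-alike of the part that bears tile_center alone.

How it is judged:
By the outcome, as a careful person would: the job done as asked, in the order asked, and still so for the second after the job is handed in, while the arm keeps its last pose, push and grip.
It also fails if it takes over 51 s, if anything falls off the work surface, if the arm or the gripper's body presses on something with over 40 N, if the wrist force passes 120 N, or if a joint passes its speed limit or range.

ROBOT

A 6-joint arm with a two-finger parallel gripper is mounted at the origin on the work surface. World frame = base frame: x ahead of the robot, y to its left, z up, the work surface at z = 0. Lengths are in m, angles in rad, forces in N, time in s.
With the tool pointing down it reaches from about 0.375 to 0.9 m from the base axis. Payload 3.1 kg.
Tool frame: the origin (TCP) lies midway between the tips of the shut fingers; the grasp point (between the pads) lies 19 mm behind it; z points along the fingers, y is the line along which they close (so a half turn about z gives the same grasp; the last joint's range is limited). The gripper opens to 85 mm and grips with 20 to 120 N. Pads are 22 mm wide; open, the fingers measure 114 mm over their backs; the gripper's body (76 mm by 85 mm) begins 54 mm behind the grasp point. The pads swing forward as they close: fully open they stand 13 mm farther back than shut.
Start: joints at [-1.306, 0.527, 1.433, -0, 1.181, -0.178], TCP at [0.268, -0.564, 0.231] pointing down, gripper open.
Joint ranges: [-3.08, 3.08], [-0.75, 2.2], [0.22, 2.44], [-1.43, 4.57], [0, 2.65], [-2.85, 2.85]. Speed limits (rad/s): [2.79, 2.79, 3.14, 3.14, 3.14, 3.14].

INTERFACE

Orientations are given as a unit quaternion [x, y, z, w].
In Python, from station import manip gives the robot as it stands. The module is installed in compiled form; this text tells all that it offers.
- The arm moves only by the tool apply_moves, never from a script. Its arguments are lists of equal length, an entry for each row: "claw": the gripper's target within -1 to 1 (fully open at 1, half-way at 0, shut at -1); "travel": the shift along the tool's x, y, z scaled (see below), a list of three; "turn": the turn, a rotation vector about the tool's x, y, z scaled (see below), a list of three. In form: {"claw": [claw, ...], "travel": [[dx, dy, dz], ...], "turn": [[rx, ry, rz], ...]}. A call has 1 to 5 rows; each row is the pose to reach, as a shift and turn from the pose commanded when the call began, along the tool's axes at that moment, turning the shorter way round; what a row does not reach only later rows make up. The controller multiplies each number of a shift by 800 mm and each number of a turn by 180 degrees. A row lasts 1/12 s, in which the tool goes at most 41.7 mm and 7.16 degrees, less where a joint would pass 70% of its speed; a pose out of reach is approached as far as the arm can. A call with a number of a shift or a turn outside -1 to 1 is refused whole. A call with a gripper value outside its range is refused whole. The fingers move at their own pace and stop on an object; "newtons" is the grip in N (left out, the last holds). Time passes only in rows, so rows that repeat a pose let the fingers close. It gives the time, the measured TCP pose, the force, the opening and the grip force at its end, in the units of the state.
- manip.sense(): the state, without advancing time (a new reading comes with each control period).
- manip.snapshot(name): name is "scene" or "top" or "wrist"; returns a dict with "pixels" (420x560x3 uint8, red, green, blue), "depth" (420x560 float32, m along the optical axis (not along the pixel's ray), 0 where there is no reading), "intrinsics" (3x3 intrinsics, pixels), "R" (3x3) and "t" (3): a world point X has camera coordinates R X + t. Camera axes: x right, y down, z forward; pixel columns grow to the right and rows downward; lengths in m; the calibration is good to about 2 mm. A picture is of the moment at which its call begins.
- manip.sign_off(): hands the job in; it is judged then, once.
The state is a dict: "t": time; "q": joint angles; "qd": joint speeds; "tau": joint torques, N m; "tcp_pos": TCP position; "tool_rot": TCP orientation; "force": force on the tool from outside, world axes, zero at the start; "ft_torque": the same for the moment, N m; "finger_gap": opening from 0.0 (shut) to 1.0 (fully open); "gripper_force": force on a finger pad.
Only numpy, scipy, OpenCV 4.12 (cv2) and the standard library are available. Lean on these libraries where they do the work, as an engineer would, in place of code of your own. Each camera call takes 0.05 s, during which the arm holds its last target. There are 200 camera calls.

## Working session

There is one attempt and no reset: what is moved stays moved. The work goes in short steps, Python scripts to look and compute and a tool call to move; the robot and the scene stay as the last step left them, time stands still between calls to the robot, and variables do not carry over. Pictures are saved under pics/ and viewed, at most 10 in all, crops included, and the job is handed in when it is done.

Besides the shell and the picture viewer there is one more tool, called after "Emit:" in YAML: its name, and indented under it one key for each argument. apply_moves: Moves the arm, as the interface text tells. Shifts and turns lie within -1 to 1; 1 stands for 800 mm of shift or 180 degrees of turn. Its arguments: {"type":"object","properties":{"claw":{"type":"array","items":{"type":"number"}},"travel":{"type":"array","items":{"type":"array","items":{"type":"number"}}},"turn":{"type":"array","items":{"type":"array","items":{"type":"number"}}},"newtons":{"type":"number"}},"required":["claw","travel","turn"]}

```bash
mkdir -p pics; cat > h.py <<'E'
import numpy as np,cv2
from station import manip
def snap(n):
    s=manip.snapshot(n); np.savez(f'{n}.npz',**s); return s
def cloud(s):
    K,R,t,d=s['intrinsics'],s['R'],s['t'],s['depth']
    v,u=np.mgrid[:d.shape[0],:d.shape[1]]
    c=np.stack([(u-K[0,2])/K[0,0]*d,(v-K[1,2])/K[1,1]*d,d],-1)
    return (c-t)@R
def save(im,p): cv2.imwrite(p,cv2.cvtColor(im,cv2.COLOR_RGB2BGR))
def ray(s,u,v,z):
    K,R,t=s['intrinsics'],s['R'],s['t']
    o=-R.T@t; d=R.T@np.array([(u-K[0,2])/K[0,0],(v-K[1,2])/K[1,1],1]); return o+d*(z-o[2])/d[2]
E
python3 - <<'E'
from h import *
for n in('top','scene'):
    s=snap(n); save(s['pixels'],f'pics/{n}0.png'); print(n,s['intrinsics'][0,0],-s['R'].T@s['t'],s['R'])
print(manip.sense())
E
```

```text
top 436.4773647440568 [ 0.30760246 -0.0150639   1.50024477] [[-0.01957982 -0.99968737  0.0155499 ]
 [-0.99190589  0.01747112 -0.12576748]
 [ 0.12545649 -0.01788655 -0.99193787]]
scene 464.89125313243824 [ 1.38647863 -0.08575778  0.97229038] [[ 0.06863302  0.99744928 -0.0196073 ]
 [ 0.70867984 -0.06257748 -0.70274956]
 [-0.70218402  0.03433653 -0.71116708]]
{'t': 0.1, 'q': array([-1.30550625e+00,  5.28374016e-01,  1.43376164e+00,  3.26564526e-07,
        1.18142068e+00, -1.78484197e-01]), 'qd': array([-0.00070366, -0.0027376 , -0.00465973, -0.00064451, -0.0025632 ,
        0.00100052]), 'tau': array([ 2.87914690e-04, -4.43301594e+01, -1.78586769e+01, -1.38316791e-04,
        3.80081590e-03, -2.27454092e-05]), 'tcp_pos': array([ 0.2682091 , -0.56381466,  0.23043497]), 'tool_rot': array([ 9.75483427e-01,  2.20070717e-01, -4.24504533e-05, -9.80920699e-04]), 'force': array([ 0.05459833, -0.56583487,  0.13013135]), 'ft_torque': array([ 0.05130033,  0.02685263, -0.03691307]), 'gripper_force': 0.0, 'finger_gap': 0.9966572543778516}
```

View pics/top0.png

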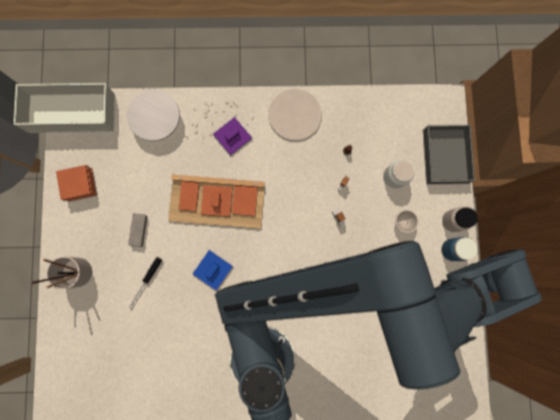

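View pics/scene0.png

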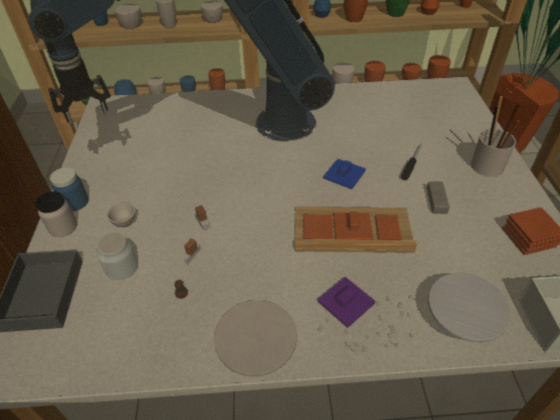

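The top view shows the board with three terracotta tiles at about (216,202). The loose tile is the one with the grip bar. Spacer candidates in top/scene pixels are A (345,182)/(190,247) and B (340,217)/(202,215). The pawn stamp at (348,150) is not a spacer, and the blue (213,270) and purple (233,136) tiles are look-alikes to leave alone. I'll check the choice with one close crop.

```bash
python3 - <<'E'
from h import *
s=dict(np.load('scene.npz')); tp=dict(np.load('top.npz'))
a=cv2.resize(s['pixels'][195:275,165:235],None,fx=5.6,fy=5.6,interpolation=3)
b=cv2.resize(tp['pixels'][165:235,165:270],None,fx=3.8,fy=3.8,interpolation=3)
c=np.zeros((max(a.shape[0],b.shape[0]),a.shape[1]+b.shape[1],3),np.uint8);c[:a.shape[0],:a.shape[1]]=a;c[:b.shape[0],a.shape[1]:]=b
save(c,'pics/crop1.png');print(c.shape)
# grip blocks: brown/orange mask in scene & top
for n,im,S,box in(('scene',s['pixels'],s,(165,235,195,275)),('top',tp['pixels'],tp,(325,360,165,235))):
    hsv=cv2.cvtColor(im,cv2.COLOR_RGB2HSV); m=((hsv[...,1]>110)&(hsv[...,2]>60)).astype(np.uint8)
    M=np.zeros_like(m);M[box[2]:box[3],box[0]:box[1]]=m[box[2]:box[3],box[0]:box[1]]
    P=cloud(S)
    k,l,st,c=cv2.connectedComponentsWithStats(M)
    for i in range(1,k):
        if st[i,4]>15: print(n,st[i],c[i],ray(S,*c[i],.045),np.median(P[l==i],0))
P=cloud(tp)
for u,v in((189,197),(216,202),(245,202),(265,180),(170,180),(172,220),(262,226)): print(u,v,P[v,u])
E
```

```text
(448, 791, 3)
scene [196 206  10  15 103] [200.72815534 212.65048544] [ 0.46988788 -0.27064256  0.045     ] [ 0.47689687 -0.26987258  0.05447959]
scene [185 239  12  16 131] [190.48854962 246.32824427] [ 0.59067291 -0.29055359  0.045     ] [ 0.59361353 -0.29007987  0.04956468]
top [342 177   6   9  35] [344.42857143 181.        ] [ 0.58686399 -0.29092701  0.045     ] [ 0.58488906 -0.28825143  0.05479952]
top [336 213   9   8  44] [340.09090909 216.65909091] [ 0.46526075 -0.27134676  0.045     ] [ 0.46291669 -0.26919709  0.0557692 ]
189 197 [0.5434648  0.2383345  0.02871414]
216 202 [0.52090056 0.14391345 0.05440938]
245 202 [0.52433017 0.04863185 0.01952462]
265 180 [ 0.60254595 -0.02125971  0.00563087]
170 180 [0.60834765 0.30867104 0.00384381]
172 220 [0.46741542 0.29833842 0.01404988]
262 226 [ 0.44246253 -0.00809352  0.00118426]
```

View pics/crop1.png

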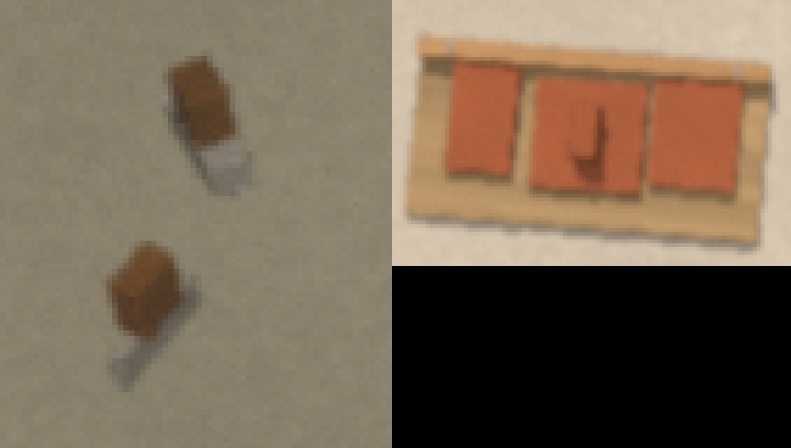

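The crop shows A (scene crop 145,310) with a thin blade, so A is the thin spacer, at about (0.59, -0.29). B (205,110) has a wide blade, so it is the thick one. The wide gap lies on the left (+y) side, between the narrow border tile and the loose tile (crop ~523,135). Next I'll move above A for a wrist view.

Emit:
apply_moves:
  claw: [1,1,1,1,1]
  travel:
    - [0.481,-0.138,-0.025]
    - [0.481,-0.138,-0.025]
    - [0.481,-0.138,-0.025]
    - [0.481,-0.138,-0.025]
    - [0.481,-0.138,-0.025]
  turn:
    - [0,0,0.308]
    - [0,0,0.308]
    - [0,0,0.308]
    - [0,0,0.308]
    - [0,0,0.308]

```text
t: 0.52
tcp_pos: [0.4189, -0.431, 0.2409]
tool_rot: [0.997, -0.081, -0.0, -0.0]
force: [0.1, -0.6, -1.5]
finger_gap: 0.999
gripper_force: 0.0
```

```bash
cat >> h.py <<'E'
from scipy.spatial.transform import Rotation as Ro
def go(x,y,z,yawdeg):
    s=manip.sense(); R=Ro.from_quat(s['tool_rot']); d=np.array([x,y,z])-s['tcp_pos']
    T=Ro.from_euler('z',yawdeg,degrees=True)*Ro.from_rotvec([np.pi,0,0])
    tr=R.inv().apply(d)/.8; tu=(R.inv()*T).as_rotvec()/np.pi
    print('t',round(s['t'],2),'at',s['tcp_pos'].round(4),'F',s['force'].round(1),'travel',tr.round(4),'turn',tu.round(4),'rows',np.linalg.norm(d)/.0417,np.abs(tu*180).max()/7.16)
E
python3 -c "
from h import *
go(.57,-.30,.25,-30)"
```

```text
t 0.52 at [ 0.4189 -0.431   0.2409] F [ 0.1 -0.6 -1.5] travel [ 0.1601 -0.192  -0.0113] turn [-0.0002  0.0003  0.1153] rows 4.800788410703138 2.897384709819293
```

Emit:
apply_moves:
  claw: [1,1,1,1,1]
  travel:
    - [0.16,-0.192,-0.011]
    - [0.16,-0.192,-0.011]
    - [0.16,-0.192,-0.011]
    - [0.16,-0.192,-0.011]
    - [0.16,-0.192,-0.011]
  turn:
    - [0,0,0.115]
    - [0,0,0.115]
    - [0,0,0.115]
    - [0,0,0.115]
    - [0,0,0.115]

```text
t: 0.93
tcp_pos: [0.5692, -0.2988, 0.2497]
tool_rot: [0.967, -0.256, -0.0, -0.0]
force: [-0.0, -0.7, -0.6]
finger_gap: 0.998
gripper_force: 0.0
```

```bash
python3 - <<'E'
from h import *
s=snap('wrist'); save(s['pixels'],'pics/w1.png'); print(-s['R'].T@s['t'],s['R'][2],s['intrinsics'][0])
print(manip.sense()['tcp_pos'])
E
```

```text
[ 0.63029044 -0.33360025  0.39190257] [-0.24377373  0.13771702 -0.96000437] [351.95364948   0.         275.19830033]
[ 0.57519015 -0.2929653   0.25022511]
```

View pics/w1.png

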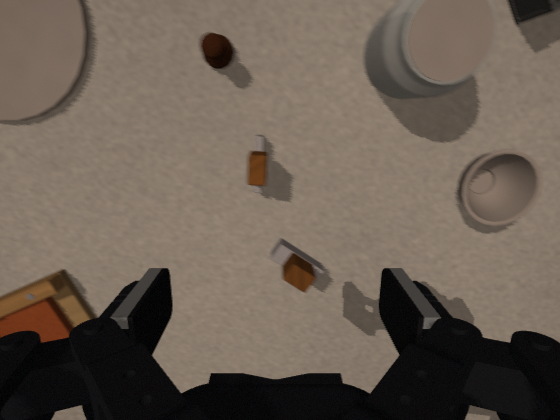

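The wrist view shows the thin spacer at (258,165), nearly aligned with the tool's x. The thick one is at (298,268), the pawn stamp at (216,50) and the jar at (430,45). The choice is confirmed, so I'll measure it precisely.

```bash
python3 - <<'E'
from h import *
s=dict(np.load('wrist.npz')); P=cloud(s); im=s['pixels']
hsv=cv2.cvtColor(im,cv2.COLOR_RGB2HSV)
sub=np.zeros(im.shape[:2],bool); sub[125:200,235:280]=1
g=sub&(hsv[...,1]>120)
v,u=np.nonzero(g); print('grip px',len(u),P[g].min(0),P[g].max(0))
top=g&(P[...,2]>.05); Q=P[top]; print(len(Q),np.median(Q,0))
v,u=np.nonzero(top)
R=np.array([ray(s,a,b,.056)[:2] for a,b in zip(u,v)]).astype(np.float32)
print(cv2.minAreaRect(R), cv2.minAreaRect(Q[:,:2].astype(np.float32)))
bl=sub&(P[...,2]>.014)&(P[...,2]<.03)&~g
v,u=np.nonzero(bl);R2=np.array([ray(s,a,b,.022)[:2] for a,b in zip(u,v)]).astype(np.float32)
print(len(u),cv2.minAreaRect(R2),cv2.fitLine(R2,2,0,.01,.01).ravel())
allp=sub&(P[...,2]>.010); print('all',cv2.minAreaRect(P[allp][:,:2].astype(np.float32)))
go(.59,-.29,.25,-30)
E
```

```text
grip px 552 [ 0.57349968 -0.33360025 -0.00211506] [ 0.63029044 -0.26737052  0.39190257]
478 [ 0.58908471 -0.29089974  0.05558999]
((0.5884209871292114, -0.29099252820014954), (0.01522670779377222, 0.029199747368693352), 59.21805191040039) ((0.6063218116760254, -0.30419155955314636), (0.01698756404221058, 0.07395195960998535), 52.11775588989258)
179 ((0.5865170955657959, -0.2940073013305664), (0.012472684495151043, 0.059649933129549026), 57.204071044921875) [ 0.8402495 -0.5422     0.5938104 -0.2959957]
all ((0.5996017456054688, -0.3000763952732086), (0.019093386828899384, 0.08887089043855667), 54.59721755981445)
t 0.98 at [ 0.5752 -0.293   0.2502] F [3.9 2.2 0.9] travel [ 0.0143 -0.0123  0.0004] turn [-0.0021 -0.001   0.004 ] rows 0.3622415020625635 0.10044179106562859
```

Emit:
apply_moves:
  claw: [-0.2,-0.2,-0.2,-0.2,-0.2]
  travel:
    - [0.013,-0.011,0]
    - [0.013,-0.011,0.2]
    - [0.013,-0.011,0.2]
    - [0.013,-0.011,0.2]
    - [0.013,-0.011,0.2]
  turn:
    - [0,0,0.015]
    - [0,0,0.015]
    - [0,0,0.015]
    - [0,0,0.015]
    - [0,0,0.015]

```text
t: 1.4
tcp_pos: [0.5805, -0.2972, 0.0872]
tool_rot: [0.961, -0.278, -0.001, -0.0]
force: [0.1, 0.1, -0.1]
finger_gap: 0.401
gripper_force: 0.0
```

Emit:
apply_moves:
  claw: [-0.2]
  travel:
    - [0,0,0]
  turn:
    - [0,0,0]

```text
t: 1.48
tcp_pos: [0.5761, -0.2943, 0.0815]
tool_rot: [0.961, -0.278, -0.008, -0.003]
force: [-2.0, 1.0, -1.0]
finger_gap: 0.4
gripper_force: 0.0
```

```bash
python3 - <<'E'
from h import *
s=snap('wrist');go(.588,-.2915,.020,-31.5)
P=cloud(s); hsv=cv2.cvtColor(s['pixels'],cv2.COLOR_RGB2HSV)
g=(hsv[...,1]>120)&(P[...,2]>.05)&(P[...,2]<.06)&(np.hypot(P[...,0]-.588,P[...,1]+.2915)<.03)
v,u=np.nonzero(g);R=np.array([ray(s,a,b,.056)[:2] for a,b in zip(u,v)]).astype(np.float32)
print(len(u),np.median(P[g],0),cv2.minAreaRect(R),u.mean(),v.mean())
E
```

```text
t 1.53 at [ 0.5783 -0.296   0.0855] F [ 1.2 -0.3  0.9] travel [ 0.0081 -0.0111  0.0818] turn [-0.0003  0.0035 -0.0044] rows 1.590934350752892 0.11053068349598953
1946 [ 0.58915627 -0.29184507  0.0555847 ] ((0.5890395045280457, -0.29183125495910645), (0.017245275899767876, 0.030712038278579712), 57.63749694824219) 257.20349434737926 231.83710174717368
```

Emit:
apply_moves:
  claw: [-0.2,-0.2,-0.2]
  travel:
    - [0.009,-0.0115,0]
    - [0.009,-0.0115,0]
    - [0.009,-0.0115,0]
  turn:
    - [0,0,0]
    - [0,0,0]
    - [0,0,0]

```text
t: 1.78
tcp_pos: [0.5954, -0.2953, 0.0935]
tool_rot: [0.961, -0.278, 0.003, 0.001]
force: [-0.1, -0.4, -0.3]
finger_gap: 0.398
gripper_force: 0.0
```

```bash
python3 -c "
from h import *
go(.589,-.2918,.020,-32.4)"
```

```text
t 1.78 at [ 0.5954 -0.2953  0.0935] F [-0.1 -0.4 -0.3] travel [-0.0098  0.0005  0.0918] turn [ 0.0001 -0.0022  0.0009] rows 1.7711942066300672 0.056133258429024016
```

Emit:
apply_moves:
  claw: [-0.2,-0.2,-0.2]
  travel:
    - [0,0,0]
    - [0,0,0]
    - [0,0,0]
  turn:
    - [0,0,0]
    - [0,0,0]
    - [0,0,0]

```text
t: 2.03
tcp_pos: [0.593, -0.2945, 0.0914]
tool_rot: [0.961, -0.278, 0.001, 0.0]
force: [-0.7, -0.0, 0.7]
finger_gap: 0.402
gripper_force: 0.0
```

```bash
python3 -c "
from h import *
go(.589,-.2918,.020,-32.4)"
```

```text
t 2.03 at [ 0.593  -0.2945  0.0914] F [-0.7 -0.   0.7] travel [-0.0061 -0.0002  0.0893] turn [ 0.0001 -0.0006  0.0006] rows 1.7166461349464246 0.016044659973043923
```

Emit:
apply_moves:
  claw: [-0.2,-0.2,-0.2,-0.2,-0.2]
  travel:
    - [-0.005,0,0.03]
    - [-0.005,0,0.06]
    - [-0.005,0,0.088]
    - [-0.005,0,0.088]
    - [-0.005,0,0.088]
  turn:
    - [0,0,0]
    - [0,0,0]
    - [0,0,0]
    - [0,0,0]
    - [0,0,0]

```text
t: 2.45
tcp_pos: [0.5884, -0.2916, 0.0189]
tool_rot: [0.961, -0.278, -0.001, -0.0]
force: [0.0, -0.8, 0.1]
finger_gap: 0.4
gripper_force: 0.0
```

Emit:
apply_moves:
  claw: [-1,-1,-1,-1,-1]
  travel:
    - [0,0,0]
    - [0,0,0]
    - [0,0,0]
    - [0,0,0]
    - [0,0,0]
  turn:
    - [0,0,0]
    - [0,0,0]
    - [0,0,0]
    - [0,0,0]
    - [0,0,0]
  newtons: 40

```text
t: 2.87
tcp_pos: [0.5901, -0.2927, 0.0213]
tool_rot: [0.961, -0.278, 0.001, 0.0]
force: [-0.5, 1.2, 4.9]
finger_gap: 0.204
gripper_force: 42.2
```

Emit:
apply_moves:
  claw: [-1,-1,-1,-1,-1]
  travel:
    - [0,0,-0.04]
    - [0,0,-0.09]
    - [0,0,-0.14]
    - [-0.04,-0.041,-0.18]
    - [-0.08,-0.082,-0.2]
  turn:
    - [0,0,0]
    - [0,0,0]
    - [0,0,0]
    - [0,0,-0.03]
    - [0,0,-0.06]

```text
t: 3.28
tcp_pos: [0.5764, -0.2239, 0.1757]
tool_rot: [0.983, -0.186, 0.004, 0.002]
force: [1.0, 0.6, -1.7]
finger_gap: 0.204
gripper_force: 41.6
```

```bash
python3 - <<'E'
from h import *
go(.49,.13,.2,-3)
s=dict(np.load('top.npz')); hsv=cv2.cvtColor(s['pixels'],cv2.COLOR_RGB2HSV)
m=np.zeros(hsv.shape[:2],np.uint8); m[178:222,174:262]=((hsv[...,1]>165)&((hsv[...,0]<9)|(hsv[...,0]>175)))[178:222,174:262]
k,l,st,c=cv2.connectedComponentsWithStats(m,connectivity=4)
for i in range(1,k):
    if st[i,4]>40:
        v,u=np.nonzero(l==i);R=np.array([ray(s,a,b,.024)[:2] for a,b in zip(u,v)]).astype(np.float32);print(st[i],cv2.minAreaRect(R))
E
```

```text
t 3.28 at [ 0.5764 -0.2239  0.1757] F [ 1.   0.6 -1.7] travel [-0.262  -0.3722 -0.0334] turn [ 0.001  -0.0027 -0.1025] rows 8.755852379842953 2.576005836516974
```

Emit:
apply_moves:
  claw: [-1,-1,-1,-1,-1]
  travel:
    - [-0.26,-0.37,-0.03]
    - [-0.26,-0.37,-0.03]
    - [-0.26,-0.37,-0.03]
    - [-0.26,-0.37,-0.03]
    - [-0.26,-0.37,-0.03]
  turn:
    - [0,0,-0.103]
    - [0,0,-0.103]
    - [0,0,-0.103]
    - [0,0,-0.103]
    - [0,0,-0.103]

```text
t: 3.7
tcp_pos: [0.5242, -0.0172, 0.1859]
tool_rot: [1.0, -0.026, 0.0, -0.0]
force: [1.0, 0.8, -1.6]
finger_gap: 0.205
gripper_force: 41.6
```

```bash
python3 -c "
from h import *
go(.46,.13,.2,-3)"
```

```text
t 3.7 at [ 0.5242 -0.0172  0.1859] F [ 1.   0.8 -1.6] travel [-0.0896 -0.1796 -0.0177] turn [-0.     -0.0001  0.0001] rows 3.8665404853957677 0.0035856644068753434
```

Emit:
apply_moves:
  claw: [-1,-1,-1,-1,-1]
  travel:
    - [-0.08,-0.17,-0.018]
    - [-0.08,-0.17,-0.018]
    - [-0.08,-0.17,-0.018]
    - [-0.08,-0.17,-0.018]
    - [-0.08,-0.17,-0.018]
  turn:
    - [0,0,0]
    - [0,0,0]
    - [0,0,0]
    - [0,0,0]
    - [0,0,0]

```text
t: 4.12
tcp_pos: [0.4647, 0.1242, 0.2004]
tool_rot: [1.0, -0.023, -0.001, -0.001]
force: [-1.0, -0.9, -1.6]
finger_gap: 0.206
gripper_force: 41.5
```

Emit:
apply_moves:
  claw: [-1,-1,-1]
  travel:
    - [0,0,0]
    - [0,0,0]
    - [0,0,0]
  turn:
    - [0,0,0]
    - [0,0,0]
    - [0,0,0]

```text
t: 4.37
tcp_pos: [0.469, 0.1192, 0.1999]
tool_rot: [1.0, -0.026, 0.0, 0.0]
force: [0.1, -0.0, -0.9]
finger_gap: 0.202
gripper_force: 41.5
```

```bash
python3 - <<'E'
from h import *
s=snap('wrist'); save(s['pixels'],'pics/w2.png'); print(-s['R'].T@s['t'],manip.sense()['tcp_pos'],manip.sense()['tool_rot'])
E
```

```text
[0.53901144 0.11573901 0.34222988] [0.46904675 0.11901698 0.19979836] [ 9.99646191e-01 -2.65977269e-02  2.06723933e-04  1.02499780e-04]
```

View pics/w2.png

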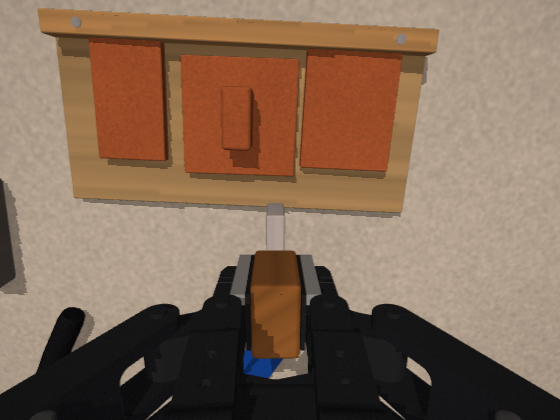

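The view is clear: narrow border at (128,100), loose tile at (240,115) short of the batten, and wide border at (350,110). The wide gap is the left one, at u≈166–183. The held spacer's blade is at (275,228). Next I'll measure the edges by casting rays onto z=0.024.

```bash
cat > meas.py <<'E'
from h import *
def fit(s,pts,z):
    R=np.array([ray(s,a,b,z)[:2] for a,b in pts]).astype(np.float32)
    vx,vy,x,y=cv2.fitLine(R,cv2.DIST_HUBER,0,.001,.001).ravel(); return np.array([x,y]),np.array([vx,vy])
def rowedges(m,rows,lo,hi):
    L=[];Rr=[]
    for r in rows:
        c=np.nonzero(m[r,lo:hi])[0]+lo
        if len(c)>10: L.append((c[0]-.5,r));Rr.append((c[-1]+.5,r))
    return L,Rr
def coledges(m,cols,lo,hi):
    T=[];B=[]
    for c in cols:
        r=np.nonzero(m[lo:hi,c])[0]+lo
        if len(r)>10:T.append((c,r[0]-.5));B.append((c,r[-1]+.5))
    return T,B
def ang(d,ref): # deg of line, folded near ref
    a=np.degrees(np.arctan2(d[1],d[0])); return (a-ref+90)%180-90+ref
E
python3 - <<'E'
from meas import *
s=dict(np.load('wrist.npz')); im=s['pixels']; hsv=cv2.cvtColor(im,cv2.COLOR_RGB2HSV)
m=(hsv[...,1]>190)&((hsv[...,0]<9)|(hsv[...,0]>172))&(hsv[...,2]>70)
print([hsv[y,x].tolist() for x,y in((128,100),(200,100),(350,110),(174,110),(240,190),(240,30),(300,110),(299,90))])
z=.024
def show(n,p,ref):
    o,d=fit(s,p,z); print(n,len(p),o.round(4),ang(d,ref).round(2)); return o,d
nl,nr=rowedges(m,range(60,145),80,172); ll,lr=rowedges(m,range(75,160),174,300)
l2,r2=rowedges(m,range(75,150),301,410)
for n,p in(('nL',nl),('nR',nr),('lL',ll),('lR',lr),('wL',l2),('wR',r2)): show(n,p,0)
for n,(a,b) in(('n',(105,155)),('l',(195,285)),('w',(315,380))):
    T,B=coledges(m,range(a,b),40,190); show(n+'T',T,90);show(n+'B',B,90)
print(lr[::20],l2[::20],ll[::20],nr[::20])
# blade
b=np.zeros(m.shape,bool); b[203:245,255:300]=((hsv[...,1]<60)&(hsv[...,2]>100))[203:245,255:300]
L,R=rowedges(b,range(210,244),262,292)
print(L[::8],R[::8])
P=cloud(s); print(P[225,276],P[310,276],P[100,128],P[100,200],P[110,350],P[30,200])
zb=float(np.median(P[215:240,272:280,2]))
for q in(L,R):
    o,d=fit(s,q,zb); print(zb,o,ang(d,0))
E
```

```text
[[10, 190, 153], [10, 190, 161], [10, 190, 154], [16, 128, 157], [16, 130, 161], [15, 151, 166], [16, 130, 153], [16, 127, 122]]Traceback (most recent call last):
  File "<stdin>", line 10, in <module>
  File "<stdin>", line 7, in show
  File "meas.py", line 4, in fit
    vx,vy,x,y=cv2.fitLine(R,cv2.DIST_HUBER,0,.001,.001).ravel(); return np.array([x,y]),np.array([vx,vy])
              ~~~~~~~~~~~^^^^^^^^^^^^^^^^^^^^^^^^^^^^^^
cv2.error: OpenCV(4.12.0) /io/opencv/modules/imgproc/src/linefit.cpp:618: error: (-215:Assertion failed) npoints2 >= 0 || npoints3 >= 0 in function 'fitLine'
```

```bash
cat > m2.py <<'E'
from meas import *
s=dict(np.load('wrist.npz')); im=s['pixels']; hsv=cv2.cvtColor(im,cv2.COLOR_RGB2HSV)
m=(hsv[...,1]>162)&((hsv[...,0]<13)|(hsv[...,0]>172))&(hsv[...,2]>100)
z=.024
def show(n,p,ref):
    o,d=fit(s,p,z); print(n,len(p),o.round(4),ang(d,ref).round(2)); return o,d
nl,nr=rowedges(m,range(60,145),80,174); ll,lr=rowedges(m,range(75,160),175,300)
l2,r2=rowedges(m,range(75,150),301,410)
for n,p in(('nL',nl),('nR',nr),('lL',ll),('lR',lr),('wL',l2),('wR',r2)): show(n,p,0)
for n,(a,b) in(('n',(105,155)),('l',(195,285)),('w',(315,380))):
    T,B=coledges(m,range(a,b),40,190); show(n+'T',T,90);show(n+'B',B,90)
print(lr[::20],l2[::20],ll[::20],nr[::20])
b=np.zeros(m.shape,bool); b[203:245,255:300]=((hsv[...,1]<60)&(hsv[...,2]>100))[203:245,255:300]
L,R=rowedges(b,range(210,244),262,292)
print(L[::8],R[::8])
P=cloud(s); print(P[225,276],P[310,276],P[100,128],P[100,200],P[110,350],P[30,200])
zb=float(np.median(P[215:240,272:280,2]))
for q in(L,R):
    o,d=fit(s,q,zb); print(zb,o,ang(d,0))
E
python3 m2.py
```

```text
nL 85 [0.5556 0.2713] -5.82
nR 85 [0.5494 0.2124] -6.21
lL 85 [0.5267 0.1978] -5.23
lR 85 [0.5223 0.0985] -4.92
wL 75 [0.5344 0.0917] -5.95
wR 75 [0.5302 0.0123] -5.77
nT 50 [0.5981 0.2258] 83.9
nB 50 [0.5021 0.2455] 84.21
lT 90 [0.5829 0.1506] 84.93
lB 90 [0.4824 0.1414] 84.84
wT 65 [0.5814 0.0528] 86.38
wB 65 [0.4826 0.053 ] 84.04
[(np.float64(298.5), 75), (np.float64(297.5), 95), (np.float64(296.5), 115), (np.float64(295.5), 135), (np.float64(294.5), 155)] [(np.float64(305.5), 75), (np.float64(304.5), 95), (np.float64(302.5), 115), (np.float64(301.5), 135)] [(np.float64(180.5), 75), (np.float64(181.5), 95), (np.float64(182.5), 115), (np.float64(183.5), 135), (np.float64(183.5), 155)] [(np.float64(160.5), 60), (np.float64(161.5), 80), (np.float64(162.5), 100), (np.float64(163.5), 120), (np.float64(163.5), 140)]
[(np.float64(261.5), 210), (np.float64(261.5), 218), (np.float64(261.5), 226), (np.float64(261.5), 234), (np.float64(261.5), 242)] [(np.float64(291.5), 210), (np.float64(291.5), 218), (np.float64(291.5), 226), (np.float64(291.5), 234), (np.float64(291.5), 242)]
[0.49161798 0.11779775 0.20076047] [0.47278208 0.11888764 0.23597365] [0.5526475  0.24183238 0.02421405] [0.54935321 0.17977488 0.02465867] [0.53422963 0.05072059 0.02454837] [0.6023337  0.17239316 0.03149601]
0.2003809627593921 [0.49112642 0.12399708] -3.6520462
0.2003809627593921 [0.49205053 0.11119264] -2.291031
```

```bash
python3 - <<'E'
from meas import *
s=dict(np.load('wrist.npz')); P=cloud(s); st=manip.sense()
b=np.zeros(P.shape[:2],bool); b[195:246,250:305]=((P[...,2]>.185)&(P[...,2]<.215))[195:246,250:305]
zb=np.median(P[b][:,2]); v,u=np.nonzero(b); print(zb,u.min(),u.max(),v.min())
L,R=rowedges(b,range(210,244),250,305); print(L[::10],R[::10])
for q in(L,R):
    o,d=fit(s,q,zb); print(o,ang(d,0))
print('front',ray(s,276,v.min()-.5,zb)); print(st['tcp_pos'])
g=np.zeros_like(b); g[265:345,240:310]=((P[...,2]>.228)&(P[...,2]<.242))[265:345,240:310]
zg=np.median(P[g][:,2]);L,R=rowedges(g,range(270,340),240,310)
for q in(L,R):
    o,d=fit(s,q,zg); print('grip',zg,o,ang(d,0))
E
```

```text
0.20012621662920466 266 284 205
[(np.float64(266.5), 210), (np.float64(265.5), 220), (np.float64(266.5), 230), (np.float64(266.5), 240)] [(np.float64(284.5), 210), (np.float64(284.5), 220), (np.float64(284.5), 230), (np.float64(284.5), 240)]
[0.48947194 0.12201434] -2.8611603
[0.49229527 0.11414604] -2.6085434
front [0.50043065 0.11733489 0.20012622]
[0.46904675 0.11901698 0.19979836]
grip 0.23439690883743142 [0.4709101  0.13074341] 0.3109436
grip 0.23439690883743142 [0.4721178  0.10767319] -4.7461014
```

```bash
python3 -c "
from h import *
go(.5457,.2060,.075,-6)"
```

```text
t 4.42 at [0.469  0.119  0.1998] F [-0.3  0.4 -1.4] travel [ 0.0898 -0.1137  0.156 ] turn [ 0.0001 -0.0001  0.0164] rows 4.084940017987147 0.4122577363491203
```

Emit:
apply_moves:
  claw: [-1,-1,-1,-1,-1]
  travel:
    - [0.045,-0.057,0.03]
    - [0.09,-0.1137,0.06]
    - [0.09,-0.1137,0.11]
    - [0.09,-0.1137,0.15]
    - [0.09,-0.1137,0.156]
  turn:
    - [0,0,0.0164]
    - [0,0,0.0164]
    - [0,0,0.0164]
    - [0,0,0.0164]
    - [0,0,0.0164]

```text
t: 4.83
tcp_pos: [0.5455, 0.2072, 0.0708]
tool_rot: [0.999, -0.052, -0.002, 0.0]
force: [-1.1, -0.3, -1.5]
finger_gap: 0.205
gripper_force: 41.4
```

Emit:
apply_moves:
  claw: [-1,-1,-1,-1]
  travel:
    - [0,0,0]
    - [0,0,0]
    - [0,0,0]
    - [0,0,0]
  turn:
    - [0,0,0]
    - [0,0,0]
    - [0,0,0]
    - [0,0,0]

```text
t: 5.17
tcp_pos: [0.5462, 0.2066, 0.0769]
tool_rot: [0.999, -0.052, 0.002, -0.0]
force: [0.7, 0.7, -0.9]
finger_gap: 0.202
gripper_force: 41.5
```

```bash
python3 - <<'E'
from h import *
s=snap('wrist'); save(s['pixels'],'pics/w3.png'); go(.5457,.2060,.0335,-6)
E
```

```text
t 5.22 at [0.5461 0.2067 0.0771] F [-0.3 -0.6 -1.2] travel [-0.0006  0.001   0.0545] turn [-0.0003 -0.0011  0.0002] rows 1.0454717125051982 0.027684602706215696
```

View pics/w3.png

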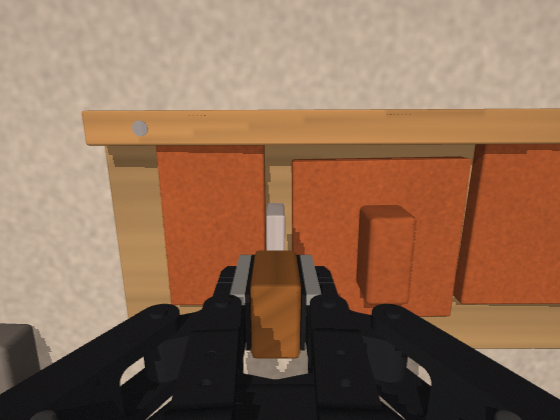

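The blade at (275,228) hangs over the gap (u≈266–292), and the view looks aligned. One quick numeric check before descending.

```bash
python3 - <<'E'
from meas import *
s=dict(np.load('wrist.npz')); P=cloud(s); hsv=cv2.cvtColor(s['pixels'],cv2.COLOR_RGB2HSV)
m=(hsv[...,1]>162)&((hsv[...,0]<13)|(hsv[...,0]>172))&(hsv[...,2]>80)
nl,nr=rowedges(m,range(165,240),150,272); ll,lr=rowedges(m,range(170,240),284,350)
b=np.zeros(P.shape[:2],bool); b[195:246,255:300]=((P[...,2]>.065)&(P[...,2]<.09))[195:246,255:300]
zb=np.median(P[b][:,2]); L,R=rowedges(b,range(210,244),255,300)
a=np.radians(-5.9);ex=np.array([np.cos(a),np.sin(a)]);ey=np.array([-ex[1],ex[0]])
for n,q,z in(('n',nr,.024),('l',ll,.024),('bL',L,zb),('bR',R,zb)):
    o,d=fit(s,q,z); print(n,z,(o@ex).round(4),(o@ey).round(4),ang(d,0).round(2))
print('front',ray(s,276,np.nonzero(b)[0].min()-.5,zb)[:2]@ex)
T,B=coledges(m,range(170,255),130,250);o,d=fit(s,T,.024);print('nback',o@ex)
E
```

```text
n 0.024 0.5402 0.2679 -6.47
l 0.024 0.5418 0.2524 -5.25
bL 0.07711884489228527 0.5439 0.2654 -6.38
bR 0.07711884489228527 0.5431 0.2577 -5.57
front 0.5526124160884562
nback 0.5733176623673398
```

Emit:
apply_moves:
  claw: [-1,-1,-1,-1,-1]
  travel:
    - [0,0,0.02]
    - [0,0,0.04]
    - [0,0,0.047]
    - [0,0,0.049]
    - [0,0,0.05]
  turn:
    - [0,0,0]
    - [0,0,0]
    - [0,0,0]
    - [0,0,0]
    - [0,0,0]

```text
t: 5.63
tcp_pos: [0.5453, 0.2071, 0.0358]
tool_rot: [0.999, -0.052, 0.001, -0.0]
force: [0.3, 0.1, -0.8]
finger_gap: 0.204
gripper_force: 41.6
```

Emit:
apply_moves:
  claw: [-1,-1,-1,-1]
  travel:
    - [0,0,0.002]
    - [0,0,0.003]
    - [0,0,0.004]
    - [0,0,0.004]
  turn:
    - [0,0,0]
    - [0,0,0]
    - [0,0,0]
    - [0,0,0]

```text
t: 5.97
tcp_pos: [0.5455, 0.2073, 0.0332]
tool_rot: [0.999, -0.051, 0.001, -0.0]
force: [-1.5, -0.3, 4.0]
finger_gap: 0.202
gripper_force: 42.4
```

Contact at z=0.033, as expected on the board. Releasing now.

Emit:
apply_moves:
  claw: [-0.4,-0.2,-0.2,-0.2]
  travel:
    - [0,0,0]
    - [0,0,0]
    - [0,0,0]
    - [0,0,0]
  turn:
    - [0,0,0]
    - [0,0,0]
    - [0,0,0]
    - [0,0,0]

```text
t: 6.3
tcp_pos: [0.545, 0.2073, 0.0319]
tool_rot: [0.999, -0.051, 0.0, -0.0]
force: [0.6, -0.4, -0.2]
finger_gap: 0.404
gripper_force: 0.0
```

Emit:
apply_moves:
  claw: [-0.2,-0.2,-0.2,-0.2,-0.2]
  travel:
    - [0,0,-0.02]
    - [0,0,-0.06]
    - [-0.03,0.01,-0.1]
    - [-0.07,0.04,-0.12]
    - [-0.07,0.04,-0.12]
  turn:
    - [0,0,0]
    - [0,0,0]
    - [0,0,0]
    - [0,0,0]
    - [0,0,0]

```text
t: 6.72
tcp_pos: [0.4792, 0.1796, 0.1298]
tool_rot: [0.999, -0.051, -0.003, 0.001]
force: [-1.4, 0.5, 0.0]
finger_gap: 0.4
gripper_force: 0.0
```

Emit:
apply_moves:
  claw: [0,0,0]
  travel:
    - [0,0,0]
    - [0,0,0]
    - [0,0,0]
  turn:
    - [0,0,0]
    - [0,0,0]
    - [0,0,0]

```text
t: 6.97
tcp_pos: [0.4872, 0.1814, 0.1276]
tool_rot: [0.999, -0.052, 0.001, -0.0]
force: [-0.1, 0.2, -0.3]
finger_gap: 0.499
gripper_force: 0.0
```

```bash
python3 - <<'E'
from h import *
s=snap('wrist'); save(s['pixels'],'pics/w4.png'); go(.5457,.2060,.0335,-6)
E
```

```text
t 7.02 at [0.4871 0.1814 0.1273] F [ 0.1 -0.4 -0.3] travel [ 0.0697 -0.0381  0.1173] turn [-0.0001 -0.0002  0.0006] rows 2.717628402376534 0.014433311581049154
```

View pics/w4.png

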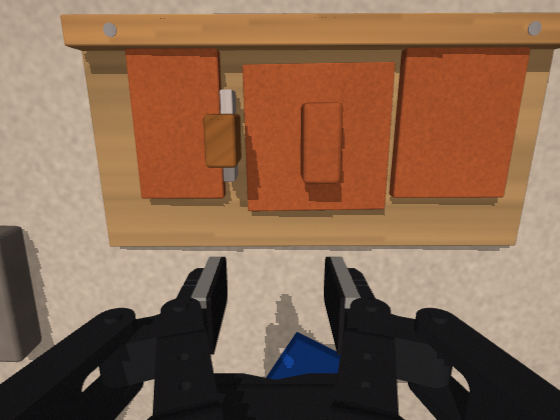

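The spacer stands in the left gap (grip 222,140; blade 229,135), close to the border tile. The loose tile's bar is at (322,142), so I'll measure the bar and the tile.

```bash
cat > m3.py <<'E'
from meas import *
s=dict(np.load('wrist.npz')); P=cloud(s); hsv=cv2.cvtColor(s['pixels'],cv2.COLOR_RGB2HSV)
m=(hsv[...,1]>162)&((hsv[...,0]<13)|(hsv[...,0]>172))&(hsv[...,2]>80)
a=np.radians(-5.9);ex=np.array([np.cos(a),np.sin(a)]);ey=np.array([-ex[1],ex[0]])
bar=np.zeros(m.shape,bool); bar[90:200,290:355]=((P[...,2]>.047)&(P[...,2]<.056))[90:200,290:355]
v,u=np.nonzero(bar);R=np.array([ray(s,x,y,.052)[:2] for x,y in zip(u,v)]).astype(np.float32)
r=cv2.minAreaRect(R);print('bar',r,np.array(r[0])@ex,np.array(r[0])@ey)
def show(n,q,z,ref):
    o,d=fit(s,q,z); print(n,len(q),(o@ex).round(4),(o@ey).round(4),ang(d,ref).round(2))
ll,lr=rowedges(m,range(80,195),240,396);wl,_=rowedges(m,range(80,185),396,450)
show('lL',[p for p in ll],.024,0);show('lR',lr,.024,0);show('wL',wl,.024,0)
T,B=coledges(m,range(255,295),56,225);show('lT',T,.024,90);show('lB',B,.024,90)
T,B=coledges(m,range(145,200),40,225);show('nT',T,.024,90);show('nB',B,.024,90)
g=np.zeros(m.shape,bool); g[100:180,195:250]=((P[...,2]>.062)&(P[...,2]<.074))[100:180,195:250]
v,u=np.nonzero(g);R=np.array([ray(s,x,y,.068)[:2] for x,y in zip(u,v)]).astype(np.float32)
r=cv2.minAreaRect(R);print('spacer grip',np.median(P[g][:,2]),r,np.array(r[0])@ex,np.array(r[0])@ey)
E
python3 m3.py
```

```text
bar ((0.5332016348838806, 0.14777620136737823), (0.023535624146461487, 0.04910999536514282), 85.3377685546875) 0.5151868776951432 0.20180255247182738
lL 115 0.5194 0.2514 -4.87
lR 115 0.5094 0.1481 1.78
wL 105 0.5238 0.1478 -2.59
lT 40 0.564 0.2303 84.08
lB 40 0.4647 0.2321 84.07
nT 55 0.5736 0.2977 84.08
nB 55 0.4745 0.3006 84.08
spacer grip 0.06754602133400218 ((0.542436420917511, 0.20686131715774536), (0.018277088180184364, 0.02947354130446911), 84.07841491699219) 0.5182992364398096 0.2615239506812843
```

```bash
python3 -c "
from h import *
go(.5332,.1476,.075,-4.9)"
```

```text
t 7.02 at [0.4871 0.1814 0.1273] F [ 0.1 -0.4 -0.3] travel [0.0617 0.0361 0.0654] turn [-0.0001 -0.0002 -0.0055] rows 1.8587926785060471 0.13919796880933033
```

Emit:
apply_moves:
  claw: [0,0,0,0,0]
  travel:
    - [0.03,0.018,0.01]
    - [0.06,0.036,0.03]
    - [0.0617,0.036,0.05]
    - [0.0617,0.036,0.065]
    - [0.0617,0.036,0.065]
  turn:
    - [0,0,-0.0055]
    - [0,0,-0.0055]
    - [0,0,-0.0055]
    - [0,0,-0.0055]
    - [0,0,-0.0055]

```text
t: 7.43
tcp_pos: [0.5313, 0.147, 0.0726]
tool_rot: [0.999, -0.043, -0.003, 0.0]
force: [-0.2, -0.0, -0.4]
finger_gap: 0.499
gripper_force: 0.0
```

Emit:
apply_moves:
  claw: [0,0,0,0]
  travel:
    - [0,0,0]
    - [0,0,0]
    - [0,0,0]
    - [0,0,0]
  turn:
    - [0,0,0]
    - [0,0,0]
    - [0,0,0]
    - [0,0,0]

```text
t: 7.77
tcp_pos: [0.5325, 0.1478, 0.0766]
tool_rot: [0.999, -0.043, 0.001, -0.0]
force: [0.6, -0.4, -0.2]
finger_gap: 0.5
gripper_force: 0.0
```

```bash
python3 -c "
from h import *
go(.5332,.1476,.027,-4.9)"
```

```text
t 7.77 at [0.5325 0.1478 0.0766] F [ 0.6 -0.4 -0.2] travel [0.0008 0.0001 0.062 ] turn [-0.0001 -0.0005  0.0001] rows 1.1891827599660898 0.011907226175806338
```

Emit:
apply_moves:
  claw: [0,0,0,0,0]
  travel:
    - [0.001,0,0.02]
    - [0.001,0,0.04]
    - [0.001,0,0.055]
    - [0.001,0,0.06]
    - [0.001,0,0.06]
  turn:
    - [0,0,0]
    - [0,0,0]
    - [0,0,0]
    - [0,0,0]
    - [0,0,0]

```text
t: 8.18
tcp_pos: [0.5321, 0.1474, 0.0271]
tool_rot: [0.999, -0.043, -0.001, 0.0]
force: [-0.1, 0.1, -0.2]
finger_gap: 0.504
gripper_force: 0.0
```

Emit:
apply_moves:
  claw: [-1,-1,-1,-1,-1]
  travel:
    - [0,0,0]
    - [0,0,0]
    - [0,0,0]
    - [0,0,0]
    - [0,0,0]
  turn:
    - [0,0,0]
    - [0,0,0]
    - [0,0,0]
    - [0,0,0]
    - [0,0,0]
  newtons: 70

```text
t: 8.6
tcp_pos: [0.5334, 0.1475, 0.0287]
tool_rot: [0.999, -0.043, 0.001, -0.0]
force: [-0.9, 0.2, 2.9]
finger_gap: 0.266
gripper_force: 70.9
```

```bash
python3 -c "
from h import *
go(.5332,.1476,.027,-5.9)"
```

```text
t 8.6 at [0.5334 0.1475 0.0287] F [-0.9  0.2  2.9] travel [-0.0002 -0.0001  0.0021] turn [-0.0001 -0.0005  0.0055] rows 0.03994275169305777 0.138470125690533
```

Emit:
apply_moves:
  claw: [-1,-1,-1,-1,-1]
  travel:
    - [0.002,0,0]
    - [0.004,0,0]
    - [0.006,0,0]
    - [0.008,0,0]
    - [0.01,0,0]
  turn:
    - [0,0,0.001]
    - [0,0,0.002]
    - [0,0,0.003]
    - [0,0,0.004]
    - [0,0,0.0055]

```text
t: 9.02
tcp_pos: [0.5375, 0.147, 0.0287]
tool_rot: [0.999, -0.051, -0.003, 0.0]
force: [-7.1, 1.3, 10.2]
finger_gap: 0.269
gripper_force: 71.9
```

Emit:
apply_moves:
  claw: [-1,-1,-1,-1,-1]
  travel:
    - [0.001,0,0]
    - [0.002,0,0]
    - [0.003,0,0]
    - [0.004,0,0]
    - [0.004,0,0]
  turn:
    - [0,0,0]
    - [0,0,0]
    - [0,0,0]
    - [0,0,0]
    - [0,0,0]

```text
t: 9.43
tcp_pos: [0.5412, 0.1465, 0.0286]
tool_rot: [0.999, -0.051, -0.003, 0.0]
force: [-4.8, 1.0, 10.5]
finger_gap: 0.27
gripper_force: 71.9
```

Emit:
apply_moves:
  claw: [-1,-1,-1,-1,-1]
  travel:
    - [0.001,0,-0.0005]
    - [0.002,0,-0.001]
    - [0.003,0,-0.001]
    - [0.004,0,-0.001]
    - [0.004,0,-0.001]
  turn:
    - [0,0,0]
    - [0,0,0]
    - [0,0,0]
    - [0,0,0]
    - [0,0,0]

```text
t: 9.85
tcp_pos: [0.5423, 0.1463, 0.0288]
tool_rot: [0.999, -0.051, -0.005, 0.0]
force: [-9.1, 0.5, 8.4]
finger_gap: 0.26
gripper_force: 71.8
```

```bash
python3 -c "
from h import *
go(.5332,.1476,.027,-5.9)"
```

```text
t 9.85 at [0.5423 0.1463 0.0288] F [-9.1  0.5  8.4] travel [-0.0115 -0.0005  0.0024] turn [0.0004 0.0031 0.0003] rows 0.22528900119208445 0.07763693830178965
```

Emit:
apply_moves:
  claw: [-1,-1,-1,-1,-1]
  travel:
    - [0,-0.002,0]
    - [0,-0.004,0]
    - [0,-0.006,0]
    - [0,-0.008,0]
    - [0,-0.01,0]
  turn:
    - [0,0,0]
    - [0,0,0]
    - [0,0,0]
    - [0,0,0]
    - [0,0,0]

```text
t: 10.27
tcp_pos: [0.5427, 0.1516, 0.0289]
tool_rot: [0.999, -0.051, -0.006, 0.002]
force: [-10.4, -9.6, 11.6]
finger_gap: 0.26
gripper_force: 72.0
```

Emit:
apply_moves:
  claw: [-1,-1,-1,-1,-1]
  travel:
    - [0,-0.001,0]
    - [0,-0.002,0]
    - [0,-0.003,0]
    - [0,-0.004,0]
    - [0,-0.004,0]
  turn:
    - [0,0,0]
    - [0,0,0]
    - [0,0,0]
    - [0,0,0]
    - [0,0,0]

```text
t: 10.68
tcp_pos: [0.543, 0.1546, 0.0289]
tool_rot: [0.999, -0.051, -0.006, 0.002]
force: [-9.0, -9.9, 11.2]
finger_gap: 0.266
gripper_force: 72.1
```

```bash
python3 -c "
from h import *
go(.5332,.1476,.027,-5.9);print(manip.sense()['ft_torque'])"
```

```text
t 10.68 at [0.543  0.1546 0.0289] F [-9.  -9.9 11.2] travel [-0.0113  0.01    0.0026] turn [0.0016 0.0034 0.0004] rows 0.29342653630902404 0.08669778428702013
[-1.33888081  1.09908387 -0.09825506]
```

Emit:
apply_moves:
  claw: [-1,-1,-1,-1,-1]
  travel:
    - [0.001,-0.002,0]
    - [0.002,-0.004,0]
    - [0.004,-0.006,0]
    - [0.006,-0.007,0]
    - [0.006,-0.007,0]
  turn:
    - [0,0,0]
    - [0,0,0]
    - [0,0,0]
    - [0,0,0]
    - [0,0,0]

```text
t: 11.1
tcp_pos: [0.5431, 0.1552, 0.029]
tool_rot: [0.999, -0.049, -0.012, 0.006]
force: [-17.6, -25.9, 21.2]
finger_gap: 0.264
gripper_force: 73.5
```

```bash
python3 - <<'E'
from h import *
go(.5332,.1476,.027,-5.9);print(manip.sense()['ft_torque'])
s=snap('wrist'); save(s['pixels'],'pics/w5.png')
E
```

```text
t 11.1 at [0.5431 0.1552 0.029 ] F [-17.6 -25.9  21.2] travel [-0.0113  0.0107  0.0029] turn [0.0044 0.0072 0.0014] rows 0.3030897129670058 0.18151497676289743
[-3.91056222  2.19490546 -0.12102133]
```

View pics/w5.png

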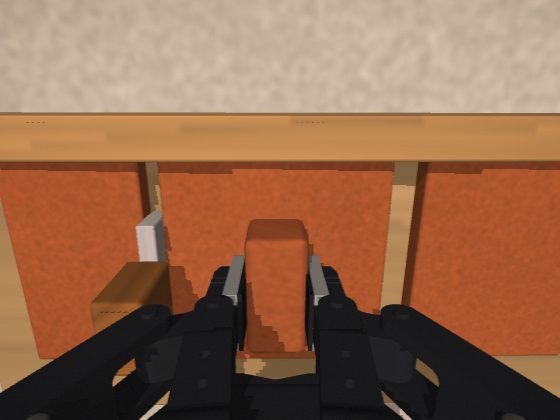

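The tile's back edge meets the batten at row ~163. The spacer blade at (150,240) is squeezed between the narrow tile (edge u≈146) and the loose tile (u≈160). I'll check flatness and squareness numerically.

```bash
cat > m4.py <<'E'
from meas import *
s=snap('wrist'); P=cloud(s); hsv=cv2.cvtColor(s['pixels'],cv2.COLOR_RGB2HSV)
m=(hsv[...,1]>162)&((hsv[...,0]<13)|(hsv[...,0]>172))&(hsv[...,2]>80)
a=np.radians(-5.9);ex=np.array([np.cos(a),np.sin(a)]);ey=np.array([-ex[1],ex[0]])
def show(n,q,z,ref):
    o,d=fit(s,q,z); print(n,len(q),(o@ex).round(4),(o@ey).round(4),ang(d,ref).round(2))
_,nr=rowedges(m,range(175,210),20,150)
show('nR',nr,.024,0)
ll,_=rowedges(m,range(175,255),157,230);show('lL',ll,.024,0)
_,lr=rowedges(m,range(175,270),320,398);show('lR',lr,.024,0)
wl,_=rowedges(m,range(175,270),408,500);show('wL',wl,.024,0)
for n,r in(('l',(175,375)),('n',(20,135)),('w',(430,540))):
    T,_=coledges(m,range(*r),140,215);show(n+'T',T,.024,90)
def plane(n,r0,r1,c0,c1):
    Q=P[r0:r1,c0:c1].reshape(-1,3);Q=Q[abs(Q[:,2]-.024)<.006]
    A=np.c_[Q[:,:2]@np.c_[ex,ey],np.ones(len(Q))];k=np.linalg.lstsq(A,Q[:,2],rcond=None)[0];print(n,'slope deg x,y',np.degrees(k[:2]).round(2),'z',Q[:,2].mean().round(4))
plane('loose',172,212,175,375);plane('narrow',172,212,20,135);plane('wide',172,212,425,540)
g=(P[...,2]>.062)&(P[...,2]<.074);g[:,200:]=0;g[320:]=0
v,u=np.nonzero(g);print('grip z',len(u),np.median(P[g],0))
E
python3 m4.py
```

```text
nR 35 0.5611 0.2672 -3.35
lL 80 0.5496 0.2594 -5.55
lR 95 0.546 0.1606 -5.75
wL 95 0.5452 0.1504 -4.79
lT 200 0.573 0.2105 84.21
nT 115 0.5728 0.2938 84.21
wT 110 0.5731 0.1266 84.21
loose slope deg x,y [-0.19 -0.46] z 0.024
narrow slope deg x,y [ 0.17 -0.09] z 0.0237
wide slope deg x,y [-0.09 -0.02] z 0.0238
grip z 1326 [0.55616469 0.20724494 0.06719621]
```

Flush and square in plan, but the tile has a slight 0.5° roll. I'll level the tool to counter it.

Emit:
apply_moves:
  claw: [-1,-1,-1,-1,-1]
  travel:
    - [0,0,0]
    - [0,0,0]
    - [0,0,0]
    - [0,0,0]
    - [0,0,0]
  turn:
    - [0.002,0.002,0]
    - [0.004,0.004,0]
    - [0.006,0.006,0]
    - [0.006,0.006,0]
    - [0.006,0.006,0]

```text
t: 11.62
tcp_pos: [0.5432, 0.1552, 0.0286]
tool_rot: [0.999, -0.049, -0.002, -0.003]
force: [-15.2, -24.6, 19.2]
finger_gap: 0.265
gripper_force: 73.4
```

```bash
python3 m4.py; python3 -c "
from h import *
go(.5332,.1476,.027,-5.9);print(manip.sense()['ft_torque'])"
```

```text
nR 35 0.5606 0.2674 -5.63
lL 80 0.5476 0.2594 -5.38
lR 95 0.5348 0.1608 -5.77
wL 95 0.5478 0.1503 -5.85
lT 200 0.5731 0.2176 84.44
nT 115 0.5731 0.2945 84.44
wT 110 0.5733 0.1201 84.44
loose slope deg x,y [ 0.11 -0.02] z 0.0237
narrow slope deg x,y [ 0.08 -0.09] z 0.0237
wide slope deg x,y [-0.08 -0.19] z 0.0237
grip z 1434 [0.55555447 0.20710578 0.06729638]
t 11.67 at [0.5432 0.1552 0.0286] F [-15.6 -24.6  18.8] travel [-0.0115  0.0107  0.002 ] turn [-0.0017  0.0011  0.0017] rows 0.3048323455229877 0.043873005269801375
[-4.9196958   2.5897945  -0.11487862]
```

Emit:
apply_moves:
  claw: [-1,-1,-1,-1,-1]
  travel:
    - [0,0,0]
    - [0,0,0]
    - [0,0,0]
    - [0,0,0]
    - [0,0,0]
  turn:
    - [0,0,0]
    - [0,0,0]
    - [0,0,0]
    - [0,0,0]
    - [0,0,0]

```text
t: 12.08
tcp_pos: [0.5432, 0.1552, 0.0286]
tool_rot: [0.999, -0.049, -0.002, -0.003]
force: [-15.8, -25.2, 19.5]
finger_gap: 0.263
gripper_force: 73.5
```

```bash
python3 -c "
from h import *
s=manip.sense();print(s['tcp_pos'],s['force'],s['gripper_force'],abs(s['qd']).max());print(manip.sign_off())"
```

```text
[0.543243   0.1552484  0.02859703] [-15.75132246 -25.23542278  19.48224373] 73.4510850906372 0.0014120330422256898
the job is handed in; nothing more can be done
None
```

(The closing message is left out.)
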